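Press a snowshoe's deck clips home in order

TASK

Fix this snowshoe's deck to its frame by pressing down the three raised metal fasteners along its edge nearest the robot, each until it is fully home: first the round stud, which locates the deck, then the square stud, and last the long hinged tab, which must end lying flat. Only press: pull none of them up, pick nothing up, leave the loose parts on the deck where they lie, and finish with the hand clear.

Things in the scene. Friction and masses are not known exactly. Their poses are not given: they have to be found in the camera images.
- snowshoe: Snowshoe 572 x 202 mm, fixed flat on two 20 mm pine battens, lying across the robot's front: aluminium tube frame (top 42 mm above the work surface), flat grey deck (top at 36 mm). Origin on the work surface under mid-deck; +y to its toe, z up. The three clips stand on the deck in a row along y at x = -55 mm, 116 to 164 mm apart, in any order. Straps on the far rail play no part.
- round_top (a point): Centre of the top face of the round stud: a plain aluminium disc head 22 mm across and 8 mm thick on a thin stem, over a round black clip base 44 mm across and 16 mm high on the deck. The point moves with the stud; fully home it is 60 mm above the work surface.
- round_stud (a joint): Downward travel of the round stud (m): starts between -0.001 and 0.002, 0.009 when fully home with the head resting on its base (hard stop). It can also be pulled up to -0.010. Sliding it takes about 5 N all the way; it stays where it is left.
- square_top (a point): Centre of the top face of the square stud: a plain aluminium square head 30 x 30 mm and 8 mm thick, over a square black clip base 44 x 44 mm and 16 mm high on the deck. The point moves with the stud; fully home it is 60 mm above the work surface.
- square_stud (a joint): Downward travel of the square stud (m): the same starts, travel, force and hard stop as the round stud's; stays where it is left.
- tab_hinge (a point): Middle of the hinge axis of the long tab, fixed, 56 mm above the work surface, near one end of a black clip base 44 x 76 mm and 14 mm high. Its axes are those of the snowshoe: x along the hinge axis, y along the base towards the tab's free end, z up.
- tab_end (a point): Middle of the free end of the long tab, half-way through its thickness; moves with the tab. The tab is a plain aluminium plate 24 mm wide, 6 mm thick and 56 mm long from the hinge axis, which runs half-way through its thickness; at the start its free end slants up. Lying flat it points along y of tab_hinge, its top face 59 mm above the work surface.
- tab (a joint): Angle by which the long tab is pressed down (rad): starts between -0.05 and 0.10; at 0 it slants up by 0.50 rad, at 0.50 it lies flat (hard stop). It can also be pulled up to -0.30. It turns against about 0.2 N m, that is 5 N pressed down 40 mm from the hinge, and stays where it is left.
- bushing_mid (a point): Centre of a loose bronze bushing standing on the deck, 26 mm across, 20 mm high. Leave alone.
- rod_mid (a point): Centre of a loose blue pivot rod lying on the deck, 118 mm long, 12 mm thick at its square ends. Leave alone.
- awl_mid (a point): Middle of a loose awl lying on the deck: ash handle 60 x 22 x 20 mm with a short steel point, 103 mm long in all. Leave alone.
- spare_mid (a point): Centre of a loose spare decking clip, a black channel 40 x 24 x 16 mm, standing on the deck. Leave alone.

How it is judged:
On the way, in this order (a step that is already met when the one before it is completed fails the run):
1. the round stud is pressed home while the square stud and the tab are still up (value of joint round_stud above 0.0075 m and value of joint square_stud below 0.005 m and value of joint tab below 0.3 rad), for 0.1 s.
2. then the square stud is pressed home while the tab is still up (value of joint each of round_stud, square_stud above 0.0075 m and value of joint tab below 0.3 rad), for 0.1 s.
3. then the tab is pressed flat (value of joint each of round_stud, square_stud above 0.0075 m and value of joint tab above 0.43 rad), for 0.1 s.
At the end, for the whole second after the job is handed in: Both studs are home to within 1.5 mm (joint over 0.0075 m), the tab lies flat to within 0.07 rad (joint over 0.43), and the bushing, rod, awl and spare clip are within 15 mm of where they started (all of step 3 and distance of each of bushing_mid, rod_mid, awl_mid, spare_mid from where it was at the start of the episode below 0.015 m); the robot touches nothing.
It fails at once if a fastener is pulled up instead of pressed (stud by more than 4 mm, tab by more than 0.15 rad above its built position) (value of joint any of round_stud, square_stud below -0.004 m or value of joint tab below -0.15 rad).
It fails at once if a loose part on the deck is moved or lifted by more than 15 mm (distance of any of bushing_mid, rod_mid, awl_mid, spare_mid from where it was at the start of the episode above 0.015 m).
It also fails if it takes over 48 s, if anything falls off the work surface, if the arm or the gripper's body presses on something with over 40 N, if the wrist force passes 120 N, or if a joint passes its speed limit or range.

ROBOT

A 6-joint arm with a two-finger parallel gripper is mounted at the origin on the work surface. World frame = base frame: x ahead of the robot, y to its left, z up, the work surface at z = 0. Lengths are in m, angles in rad, forces in N, time in s.
With the tool pointing down it reaches from about 0.425 to 0.925 m from the base axis. Payload 12.5 kg.
Tool frame: the origin (TCP) lies on the centre line of the jaws, within the pads' length; the fingertips stand 11 mm ahead of it and the grasp point (between the pads) lies 8 mm behind it; z points along the fingers, y is the line along which they close (so a half turn about z gives the same grasp; the last joint's range is limited). The gripper opens to 85 mm and grips with 20 to 120 N. Pads are 22 mm wide; open, the fingers measure 114 mm over their backs; the gripper's body (76 mm by 85 mm) begins 54 mm behind the grasp point. The pads swing forward as they close: fully open they stand 13 mm farther back than shut.
Start: joints at [-1.332, 0.491, 1.559, -0, 1.092, -0.106], TCP at [0.211, -0.588, 0.242] pointing down, gripper open.
Joint ranges: [-3.1, 3.1], [-0.84, 2.19], [0.05, 2.79], [-1.13, 4.28], [0.06, 2.93], [-2.69, 2.69]. Speed limits (rad/s): [2.22, 2.22, 2.79, 3.14, 3.14, 3.14].

INTERFACE

Orientations are given as a unit quaternion [x, y, z, w].
In Python, from station import readout, optics, robot gives the robot as it stands.
- The arm moves only by the tool servo_tool, never from a script. Its argument "series" is text: rows parted by semicolons, each of 6 numbers parted by spaces: the shift along the tool's x, y, z in cm, then the turn, a rotation vector about the tool's x, y, z in rad. A call has 1 to 20 rows; each row shifts and turns the commanded pose from where the row before left it, along the tool's axes as they then stand; what a row does not reach is not made up. A row lasts 1/10 s, in which the tool goes at most 50 mm and 8.59 degrees, less where a joint would pass 70% of its speed; a pose out of reach is approached as far as the arm can. A call is refused whole if a number of a shift passes 5 or a number of a turn 0.15, either way. A call with a gripper value outside its range is refused whole. "jaw" is the finger opening in cm, from 0 to 8.54, set as the call begins (left out, the last holds). The fingers move at their own pace and stop on an object; "force" is the grip in N (left out, the last holds). Time passes only in rows, so rows that do not move let the fingers close. It gives the time, the measured TCP pose, the force, the opening and the grip force at its end, in the units of the state.
- readout.get_state(): the state, without advancing time (a new reading comes with each control period).
- optics.grab_frame(name): name is "scene" or "top" or "wrist"; returns (picture, depth): 400x640x3 uint8, blue, green, red; 400x640 float32, m along the optical axis (not along the pixel's ray), 0 where there is no reading.
- optics.get_calibration(name): a dict with "vfov" (degrees; the focal length in pixels is half the picture's height over the tangent of half this angle, whatever the lens; pixels are square), "cx", "cy" (the principal point, pixels), "rvec" (rotation vector, rad) and "tvec" (3), from world to camera coordinates, as OpenCV has them; the wrist camera has in their place "tool_from_camera" (4x4, takes a point from camera to tool coordinates, whose origin is the TCP and whose axes are the flange's). Camera axes: x right, y down, z forward; pixel columns grow to the right and rows downward; lengths in m; the calibration is good to about 2 mm. A picture is of the moment at which its call begins: read the wrist's pose just before it. get_calibration takes no time and is no camera call.
- robot.hand_in(): hands the job in; it is judged then, once.
Trained networks look in the newest picture that a camera, given by its name, has taken for a name from the list of things; names that differ only in an ending like _2 or _b are one class to them, and where a whole thing is asked for, a point or a joint stands for the part that bears it (a point fixed in the world has none). Each returns a list of dicts, best first, with "p" (0 to 1); they miss things now and then, are a little off and sometimes report something else, mostly with a low value. They report only what shows in the picture. A call takes as long as a camera call.
- optics.regions_of(label, camera): "mask" (400x640 bool, what is visible of it).
- optics.mark_of(label, camera): "point" ([x, y, z] in m, in world coordinates, good to about 4 mm: a listed point, or the origin of a listed thing).
The state is a dict: "time_s": time; "joints": joint angles; "joint_vel": joint speeds; "joint_torque": joint torques, N m; "tool_pos": TCP position; "orientation": TCP orientation; "force": force on the tool from outside, world axes, zero at the start; "moment": the same for the moment, N m; "grip_width": finger opening in m; "grasp_force": force on a finger pad.
Only numpy, scipy, OpenCV 4.12 (cv2) and the standard library are available. Lean on these libraries where they do the work, as an engineer would, in place of code of your own. Each camera call takes 0.05 s, during which the arm holds its last target. There are 200 camera calls.

## Working session

There is one attempt and no reset: what is moved stays moved. The work goes in short steps, Python scripts to look and compute and a tool call to move; the robot and the scene stay as the last step left them, time stands still between calls to the robot, and variables do not carry over. Pictures are saved under pics/ and viewed, at most 10 in all, crops included, and the job is handed in when it is done.

Besides the shell and the picture viewer there is one more tool, called as name(argument=value, ...) on one line, values as JSON. servo_tool: Moves the arm, as the interface text tells. Its arguments: {"type":"object","properties":{"series":{"type":"string"},"jaw":{"type":"number"},"force":{"type":"number"}},"required":["series"]}

```bash
mkdir -p pics; cat > h.py <<'E'
import numpy as np,cv2
from station import readout,optics,robot
from scipy.spatial.transform import Rotation as R
E
python3 - <<'E'
from h import *
s=readout.get_state();print(s['time_s'],s['tool_pos'],s['orientation'],R.from_quat(s['orientation']).as_matrix().round(3))
for c in ('top','scene'):
    im,d=optics.grab_frame(c);cv2.imwrite(f'pics/{c}1.png',im)
    for n in ['snowshoe','round_top','square_top','tab_hinge','tab_end','bushing_mid','rod_mid','awl_mid','spare_mid']:
        print(c,n,[(np.round(m['point'],3).tolist(),round(m['p'],2)) for m in optics.mark_of(n,c)[:2]])
E
```

```text
0.0 [ 0.21121722 -0.58799795  0.24170824] [ 9.85176072e-01  1.71545228e-01 -3.91413433e-05 -5.83107582e-04] [[ 0.941  0.338 -0.   ]
 [ 0.338 -0.941  0.001]
 [ 0.    -0.001 -1.   ]]
top snowshoe []
top round_top [([0.565, 0.096, 0.07], 0.59)]
top square_top [([0.566, -0.039, 0.062], 0.67)]
top tab_hinge [([0.567, -0.21, 0.057], 0.93)]
top tab_end [([0.568, -0.158, 0.085], 0.91)]
top bushing_mid [([0.633, -0.117, 0.049], 0.41), ([0.569, -0.034, 0.065], 0.3)]
top rod_mid [([0.679, 0.039, 0.044], 0.65)]
top awl_mid [([0.678, -0.143, 0.045], 0.58)]
top spare_mid [([0.628, 0.026, 0.046], 0.61)]
scene snowshoe [([0.62, -0.037, 0.003], 0.83)]
scene round_top [([0.682, -0.145, 0.045], 0.42), ([0.557, 0.099, 0.065], 0.4)]
scene square_top [([0.563, -0.037, 0.069], 0.87), ([0.631, -0.12, 0.046], 0.43)]
scene tab_hinge [([0.566, -0.204, 0.06], 0.94)]
scene tab_end [([0.564, -0.149, 0.085], 0.89)]
scene bushing_mid [([0.628, -0.121, 0.048], 0.93), ([0.562, -0.034, 0.07], 0.54)]
scene rod_mid [([0.682, 0.03, 0.041], 0.59)]
scene awl_mid [([0.68, -0.145, 0.044], 0.61)]
scene spare_mid []
```

View pics/top1.png

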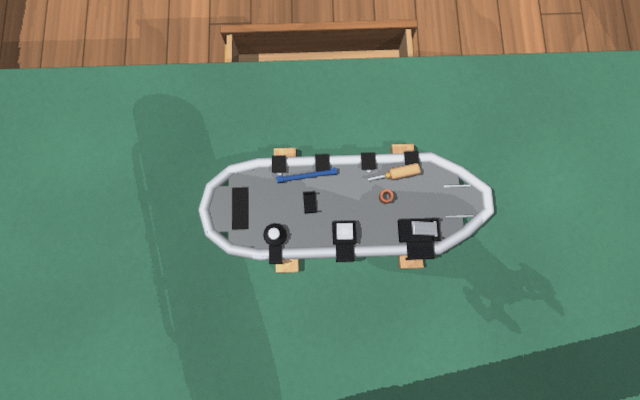

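View pics/scene1.png

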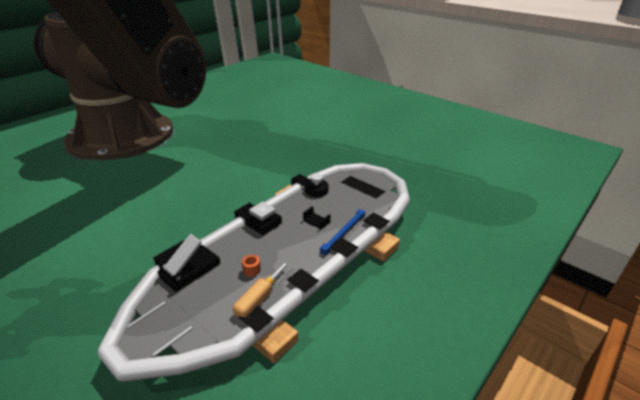

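The top picture shows the round stud at about (274,234), the square stud at (345,231) and the tab at (425,229). The networks agree with this, and the tab's free end points towards +y. I'll close the jaws, square up the yaw and travel to above the round stud.

servo_tool(series="0 0 0 0 0 0.115;0 0 0 0 0 0.115;0 0 0 0 0 0.115;3 -3.2 0 0 0 0;3 -3.2 0 0 0 0;3 -3.2 0 0 0 0;3 -3.2 0 0 0 0;3 -3.2 0 0 0 0;3 -3.2 0 0 0 0;3 -3.2 0 0 0 0;3 -3.2 0 0 0 0;1.2 -4.7 0 0 0 0;1.2 -4.7 0 0 0 0;1.2 -4.7 0 0 0 0;1.2 -4.7 0 0 0 0;1.2 -4.7 0 0 0 0;1.2 -4.7 0 0 0 0;1.2 -4.7 0 0 0 0;1.2 -4.7 0 0 0 0;1.2 -4.7 0 0 0 0", jaw=0)

```text
time_s: 3.0
tool_pos: [0.5596, 0.0928, 0.2425]
orientation: [1.0, -0.0, 0.0, 0.0]
force: [0.7, -0.4, -1.1]
grip_width: -0.0003
grasp_force: 0.0
```

servo_tool(series="0 0 0 0 0 0;0 0 0 0 0 0")

```text
time_s: 3.2
tool_pos: [0.5593, 0.0916, 0.2421]
orientation: [1.0, 0.001, -0.0, 0.0]
force: [0.2, -0.0, -0.6]
grip_width: -0.0002
grasp_force: 0.0
```

```bash
cat >> h.py <<'E'
def look(names,pic=None):
    s=readout.get_state();Rm=R.from_quat(s['orientation']);p=np.array(s['tool_pos'])
    im,d=optics.grab_frame('wrist')
    if pic: cv2.imwrite('pics/'+pic,im)
    c=optics.get_calibration('wrist');f=200/np.tan(np.radians(c['vfov'])/2);T=np.array(c['tool_from_camera'])
    v,u=np.mgrid[:400,:640];P=np.stack([(u-c['cx'])*d/f,(v-c['cy'])*d/f,d],-1)
    W=(P@T[:3,:3].T+T[:3,3])@Rm.as_matrix().T+p
    print(s['time_s'],'tcp',p.round(4),'euler',Rm.as_euler('xyz').round(3),'grip',s['grip_width'],'F',np.round(s['force'],1))
    for n in names:
        print(n,'mark',[(np.round(m['point'],3).tolist(),round(m['p'],2)) for m in optics.mark_of(n,'wrist')[:2]])
        for r in optics.regions_of(n,'wrist')[:1]:
            m=r['mask']&(d>0);w=W[m];print('  mask',round(r['p'],2),m.sum(),'px',np.argwhere(m).mean(0).round()[::-1],'med',np.median(w,0).round(4),'p5',np.percentile(w,5,0).round(3),'p95',np.percentile(w,95,0).round(3))
E
python3 -c "
from h import *
look(['round_top','square_top'],'w1.png')"
```

```text
3.2 tcp [0.5593 0.0916 0.2421] euler [3.141e+00 0.000e+00 2.000e-03] grip -0.0002404518355342746 F [ 0.2 -0.  -0.6]
round_top mark [([0.561, 0.096, 0.068], 0.68)]
  mask 0.24 458 px [312. 172.] med [0.5655 0.0966 0.0677] p5 [0.556 0.088 0.053] p95 [0.574 0.106 0.069]
square_top mark [([0.565, -0.031, 0.066], 0.92)]
  mask 0.89 1138 px [455. 172.] med [ 0.5661 -0.033   0.0679] p5 [ 0.552 -0.047  0.065] p95 [ 0.58  -0.02   0.069]
```

View pics/w1.png

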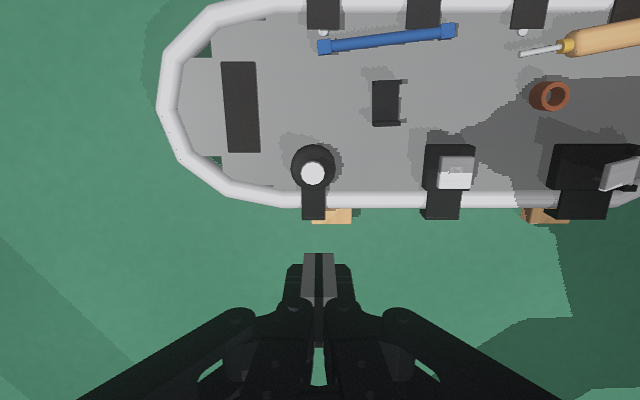

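The wrist picture shows the round head at (312,172) and the square head at (455,172). The tab is at (618,175) and the loose parts are well clear. The depth readings put the round head at (0.5655, 0.0966), so I'm descending on it.

servo_tool(series="0.2 -0.2 3 0 0 0;0.2 -0.2 3 0 0 0;0.2 -0.1 3 0 0 0;0 0 3 0 0 0;0 0 2 0 0 0;0 0 1 0 0 0;0 0 0.5 0 0 0;0 0 0 0 0 0;0 0 0 0 0 0")

```text
time_s: 4.35
tool_pos: [0.5659, 0.0956, 0.0882]
orientation: [1.0, -0.0, 0.001, 0.0]
force: [-0.3, 0.3, -0.2]
grip_width: 0.0
grasp_force: 0.0
```

servo_tool(series="0 0 0.3 0 0 0;0 0 0.3 0 0 0;0 0 0.3 0 0 0;0 0 0.3 0 0 0;0 0 0.3 0 0 0;0 0 0.1 0 0 0;0 0 0 0 0 0")

```text
time_s: 5.05
tool_pos: [0.5655, 0.0957, 0.0711]
orientation: [1.0, -0.0, 0.0, 0.0]
force: [0.8, 0.1, 0.9]
grip_width: -0.0003
grasp_force: 0.3
```

servo_tool(series="0 0 0.1 0 0 0;0 0 0.1 0 0 0;0 0 0 0 0 0")

```text
time_s: 5.35
tool_pos: [0.5656, 0.0957, 0.0709]
orientation: [1.0, -0.0, 0.001, 0.0]
force: [-5.2, -0.8, 22.1]
grip_width: 0.0002
grasp_force: 10.9
```

22 N at this height means the round stud is on its hard stop. Next I'll lift and move over the square stud.

servo_tool(series="0 0 -0.5 0 0 0;0 0 -2 0 0 0;0 0 -3 0 0 0;0 0 -3 0 0 0;0 3 -3 0 0 0;0 3 -3 0 0 0;0 3 -2 0 0 0;0 2.5 0 0 0 0;0 1.5 0 0 0 0;0 0 0 0 0 0;0 0 0 0 0 0")

```text
time_s: 6.45
tool_pos: [0.5652, -0.034, 0.2336]
orientation: [1.0, -0.0, -0.001, -0.0]
force: [0.4, 0.0, 0.1]
grip_width: 0.0
grasp_force: 0.0
```

```bash
python3 -c "
from h import *
look(['round_top','square_top','tab_end','tab_hinge'],'w2.png')"
```

```text
6.45 tcp [ 0.5652 -0.034   0.2336] euler [-3.141e+00  1.000e-03 -1.000e-03] grip 1.782518184018287e-05 F [0.4 0.  0.1]
round_top mark [([0.561, 0.098, 0.061], 0.89)]
  mask 0.88 479 px [176. 179.] med [0.5653 0.0949 0.0598] p5 [0.556 0.086 0.056] p95 [0.574 0.104 0.061]
square_top mark [([0.568, -0.202, 0.054], 0.73), ([0.566, -0.033, 0.063], 0.72)]
  mask 0.82 1080 px [318. 180.] med [ 0.5664 -0.0343  0.0678] p5 [ 0.553 -0.048  0.066] p95 [ 0.58  -0.021  0.069]
tab_end mark [([0.563, -0.153, 0.089], 0.93)]
  mask 0.88 1267 px [482. 182.] med [ 0.5667 -0.1768  0.0752] p5 [ 0.555 -0.203  0.059] p95 [ 0.577 -0.156  0.087]
tab_hinge mark [([0.57, -0.205, 0.054], 0.58)]
  mask 0.94 5631 px [466. 185.] med [ 0.5623 -0.1693  0.0501] p5 [ 0.516 -0.204  0.045] p95 [ 0.587 -0.14   0.084]
```

View pics/w2.png

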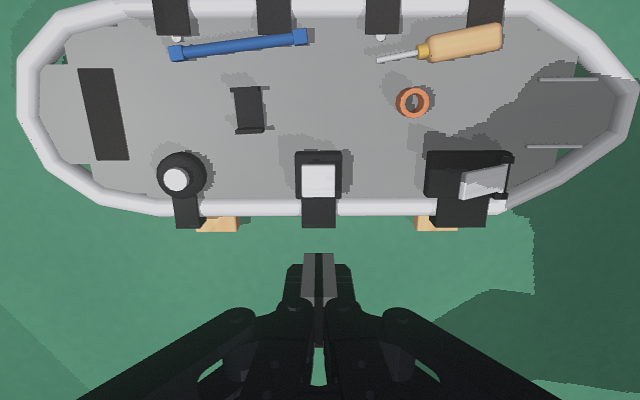

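The round stud now reads 0.060 m high, so it is home (head at (176,179)). The square head at (318,180) is directly below the tool, so I'm pressing it.

servo_tool(series="0 0 3 0 0 0;0 0 3 0 0 0;0 0 3 0 0 0;0 0 3 0 0 0;0 0 1.5 0 0 0;0 0 1 0 0 0;0 0 0.3 0 0 0;0 0 0.3 0 0 0;0 0 0.3 0 0 0;0 0 0.3 0 0 0;0 0 0.3 0 0 0;0 0 0.1 0 0 0;0 0 0 0 0 0")

```text
time_s: 8.2
tool_pos: [0.5657, -0.0343, 0.0735]
orientation: [1.0, -0.0, 0.0, 0.0]
force: [1.1, 0.6, 1.9]
grip_width: 0.0
grasp_force: 1.2
```

servo_tool(series="0 0 0.2 0 0 0;0 0 0.1 0 0 0;0 0 0 0 0 0")

```text
time_s: 8.5
tool_pos: [0.5658, -0.0344, 0.071]
orientation: [1.0, -0.0, 0.001, 0.0]
force: [-1.4, 0.9, 10.8]
grip_width: 0.0002
grasp_force: 6.0
```

servo_tool(series="0 0 0.1 0 0 0;0 0 0 0 0 0")

```text
time_s: 8.7
tool_pos: [0.5658, -0.0344, 0.0708]
orientation: [1.0, -0.0, 0.001, 0.0]
force: [-3.9, 1.5, 23.4]
grip_width: 0.0002
grasp_force: 11.5
```

servo_tool(series="0 0 -0.5 0 0 0;0 0 -2 0 0 0;0 0 -3 0 0 0;0 0 -3 0 0 0;0 3 0 0 0 0;0 3 0 0 0 0;0 3 0 0 0 0;0 2.5 0 0 0 0;0 1.5 0 0 0 0;0 0 0 0 0 0;0 0 0 0 0 0")

```text
time_s: 9.8
tool_pos: [0.5651, -0.1639, 0.154]
orientation: [1.0, -0.0, -0.0, -0.0]
force: [-0.3, -0.3, -0.3]
grip_width: -0.0001
grasp_force: 0.0
```

```bash
python3 -c "
from h import *
look(['square_top','tab_end'])"
```

```text
9.8 tcp [ 0.5651 -0.1639  0.154 ] euler [-3.141e+00  1.000e-03 -1.000e-03] grip -0.00011167606643903668 F [-0.3 -0.3 -0.3]
square_top mark [([0.565, -0.034, 0.057], 0.67)]
  mask 0.63 1923 px [133. 207.] med [ 0.5666 -0.0362  0.0598] p5 [ 0.553 -0.049  0.056] p95 [ 0.58  -0.022  0.061]
tab_end mark [([0.564, -0.155, 0.086], 0.62)]
  mask 0.85 2773 px [340. 214.] med [ 0.5669 -0.1783  0.0741] p5 [ 0.555 -0.204  0.059] p95 [ 0.577 -0.157  0.086]
```

The square stud reads 0.060 m, so it is home. Now the tab.

servo_tool(series="0 0 2 0 0 0;0 0 2 0 0 0;0 0 1 0 0 0;0 0 0.5 0 0 0;0 0 0.4 0 0 0;0 0 0.4 0 0 0;0 0 0.4 0 0 0;0 0 0.4 0 0 0;0 0 0.4 0 0 0;0 0 0.4 0 0 0;0 0 0.3 0 0 0;0 0 0.1 0 0 0;0 0 0 0 0 0")

```text
time_s: 11.35
tool_pos: [0.5657, -0.1643, 0.0716]
orientation: [1.0, -0.0, 0.0, 0.0]
force: [1.3, 1.8, 2.7]
grip_width: -0.0001
grasp_force: 1.5
```

servo_tool(series="0 0 0.2 0 0 0;0 0 0.1 0 0 0;0 0 0 0 0 0")

```text
time_s: 11.65
tool_pos: [0.5657, -0.1643, 0.0694]
orientation: [1.0, -0.0, 0.001, 0.0]
force: [-1.4, 4.0, 16.9]
grip_width: -0.0
grasp_force: 7.8
```

servo_tool(series="0 0 0.1 0 0 0;0 0 0 0 0 0;0 0 -0.5 0 0 0;0 0 -2 0 0 0;0 0 -3 0 0 0;0 0 -3 0 0 0;0 0 -4 0 0 0;0 0 -4 0 0 0;0 0 0 0 0 0;0 0 0 0 0 0;0 0 0 0 0 0")

```text
time_s: 12.75
tool_pos: [0.5648, -0.1643, 0.231]
orientation: [1.0, -0.0, -0.001, -0.0]
force: [-0.3, -0.3, 0.3]
grip_width: 0.0002
grasp_force: 0.0
```

```bash
python3 -c "
from h import *
look(['round_top','square_top','tab_end'],'w3.png')"
```

```text
12.75 tcp [ 0.5648 -0.1643  0.231 ] euler [-3.141e+00  2.000e-03 -0.000e+00] grip 0.00018572619723314083 F [-0.3 -0.3  0.3]
round_top mark [([0.563, 0.1, 0.064], 0.74)]
  mask 0.83 577 px [ 33. 178.] med [0.5656 0.0934 0.0595] p5 [0.556 0.086 0.053] p95 [0.574 0.104 0.061]
square_top mark [([0.566, -0.032, 0.058], 0.89)]
  mask 0.64 520 px [ 33. 179.] med [0.5655 0.0932 0.0596] p5 [0.557 0.086 0.054] p95 [0.574 0.103 0.061]
tab_end mark [([0.564, -0.146, 0.063], 0.91)]
  mask 0.91 1750 px [332. 178.] med [ 0.5664 -0.1772  0.059 ] p5 [ 0.555 -0.204  0.057] p95 [ 0.577 -0.15   0.06 ]
```

View pics/w3.png

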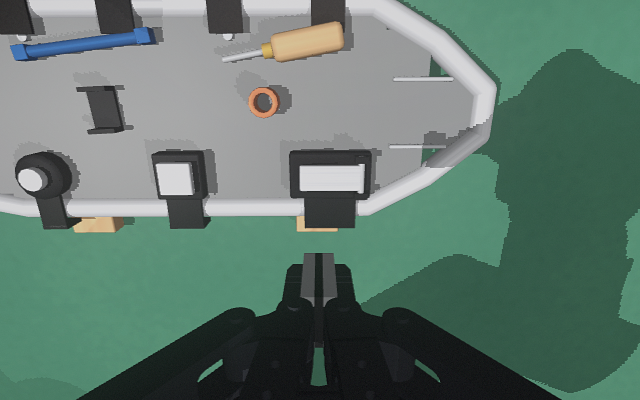

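The tab lies flat at (332,178), with its top at 0.059 m. Both studs are home at (33,178) and (175,179), the loose parts haven't moved, and the hand is clear.

```bash
python3 -c "
from h import *
print(robot.hand_in())"
```

```text
the job is handed in; nothing more can be done
None
```

I pressed the round stud, the square stud and then the tab fully home in that order, left the loose parts where they lay, and handed the job in at about 13 s with the hand clear; the hand-in returned no verdict.

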